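# Close and latch a veneer bending form

## Task

Set the loose half of the wooden bending form into its bed, curved face up against the veneer pack. Then, with the latch lever forward, hook the latch's claw over the steel keeper on that half, and swing the lever back and down over centre until it is fully home, so that the form is drawn tight. Let go, and leave the spoons, mallet, chisel and blank alone.

Things in the scene. Friction and masses are not known exactly. Their poses are not given: they have to be found in the camera images.
- form: Fixed half of the form on a 15 mm plywood base 190 x 160 mm (x -60 to 130), screwed down. Origin: underside of the base, below the middle of the veneer pack's front face; +x points from the pack along the open bed, z up. Wooden block behind the pack 45 mm high, back to x = -59. Pack: concave, front at x = 0 in the middle, x = 10 at y = +-55, top z = 58.
- bed (a point): Where the centre of the loose half's grip block must come when fully in place: x = 70, y = 0, z = 60 mm in the form's frame; axes as the form's. The half may be set down up to 6 mm short of the pack (towards +x); the latch draws it home. Dark rails beside the bed: x = 25 to 115 in the form's frame, inner faces at y = +-61.5, tops z = 27.
- half_grip (a point): Centre of the pale grip block (30 x 28 x 36 mm in x, y, z) on the loose brown 0.7 kg half, 125 mm long (x), 110 mm wide (y). Axes are the half's: its convex curved face looks to -x, its middle 70 mm from here; z up. This point is 45 mm above the half's underside; curved wall 45 mm high, deck 25 mm, grip top 61 mm. In place, its axes agree with the form's.
- keeper (a point): Top middle of the steel keeper, a bar 9 x 9 mm, 40 mm long (y), on the back of the curved wall of the loose half; its top is 45 mm above the half's underside, level with the wall, and 20 mm above the deck. It is 50 mm from the grip centre towards the curved face; its rear side, where the claw hooks, is 46 mm from the grip centre. Axes are the half's.
- lever (a joint): Latch lever: steel fork, two bars 48 mm apart joined by a red crossbar; stays where it is left. 0 = fully forward, leaning over the bed 65 degrees above the form's +x; grows as it swings up and back; 2.094 rad = home, lying back 5 degrees past level, over centre (centre at about 1.6). Starts part-way back. It turns about the form's y direction at point lever_pivot.
- lever_pivot (a point): Pivot of the lever, on top of the fixed block: x = -30, y = 0, z = 66 mm in the form's frame.
- lever_grip (a point): Centre of the lever's red round crossbar, 15 mm thick, 42 mm long along the form's y, 115 mm from the pivot. At lever angle q it is 115 cos(65 deg + q) along the form's x and 115 sin(65 deg + q) up from the pivot. Swinging it takes 1 to 5 N here.
- claw (a joint): Hinge of the claw, on a pin in the fork 20 mm from the pivot, 10 degrees further back than the crossbar. 0 = folded back 35 degrees behind the lever, on its stop, where it starts and rests, lever forward too (a brisk stop may tip it). Grows as it swings forward through the fork and down. Pushed past upright it falls forward freely; only with the lever fully forward does it surely reach behind the keeper.
- claw_tip (a point): Middle of the claw's nose: steel plate 32 mm wide (form's y), 7 mm thick, 18 mm deep, 70 mm from the claw's pin on a flat link 16 mm wide. Hooked, it hangs behind the keeper, on the grip block's side, with the link on the keeper's top. Its weight keeps it hooked while the lever is swung back at up to about 1 rad/s.
- claw_spring (a joint): Stretch of the spring in the claw's link (m): 0 when slack, about 0.007 when the form is drawn tight (about 3 N per mm).
- spoon_dark: Dark wooden spoon, 200 mm, lying between the task's things: leave alone. Origin underside middle.
- spoon_pale: Brown wooden spoon, 190 mm: leave alone.
- mallet: Big pale wooden mallet, head 130 x 85 x 70 mm: leave alone.
- chisel: Chisel with dark handle, 235 mm: leave alone.
- blank: Brown spoon blank 200 x 50 x 32 mm: leave alone.
Not all that is in view belongs to the job. Leave any purple look-alike of the form alone.

How it is judged (in metres and radians):
On the way, in this order (a step that is already met when the one before it is completed fails the run):
1. the loose half lies flat in the bed between the rails, its face within 7 mm of the pack (x of half_grip in the frame of form below 0.077 m and y of half_grip in the frame of form between -0.009 and 0.009 m and z of half_grip in the frame of form below 0.063 m and angle between the x axis of half_grip and the x axis of form, either way round below 0.15 rad), for 0.2 s.
2. the claw's nose is down behind the keeper with the lever still forward (x of claw_tip in the frame of half_grip between -0.046 and -0.014 m and z of claw_tip in the frame of half_grip below 0.004 m and value of joint lever below 1 rad), for 0.2 s.
At the end, for the whole second after the job is handed in: The loose half lies flat in the bed, square to within 0.06 rad and within 3 mm of the pack; the claw's nose is behind the keeper (its middle no more than 4 mm above the keeper's top) with its spring stretched by more than 3.5 mm; the lever is home (joint above 2.0 rad); everything is let go (value of joint lever above 2 rad and value of joint claw_spring above 0.0035 m and x of claw_tip in the frame of half_grip between -0.046 and -0.014 m and z of claw_tip in the frame of half_grip below 0.004 m and x of half_grip in the frame of form below 0.073 m and z of half_grip in the frame of form below 0.063 m and angle between the x axis of half_grip and the x axis of form, either way round below 0.06 rad and angle between the z axis of half_grip and the z axis of form, either way round below 0.06 rad); the robot touches nothing.
It fails at once if a spoon, the mallet, chisel or blank is shifted by more than 30 mm (distance of any of spoon_dark, spoon_pale, mallet, chisel, blank from where it was at the start of the episode above 0.03 m).
It also fails if it takes over 72 s, if anything falls off the work surface, if the arm or the gripper's body presses on something with over 40 N, if the wrist force passes 120 N, or if a joint passes its speed limit or range.

## Robot

A 6-joint arm with a two-finger parallel gripper is mounted at the origin on the work surface. World frame = base frame: x ahead of the robot, y to its left, z up, the work surface at z = 0. Lengths are in m, angles in degrees, forces in N, time in s.
With the tool pointing down it reaches from about 0.275 to 0.75 m from the base axis. Payload 10.2 kg.
Tool frame: the origin (TCP) lies between the finger pads; the fingertips stand 8 mm ahead of it and the grasp point (between the pads) lies 11 mm behind it; z points along the fingers, y is the line along which they close (so a half turn about z gives the same grasp; the last joint's range is limited). The gripper opens to 88 mm and grips with 3 to 60 N. Pads are 18 mm wide; open, the fingers measure 123 mm over their backs; the gripper's body (75 mm by 187 mm) begins 45 mm behind the grasp point.
Start: joints at [-80.294, 17.928, 85.812, -0, 76.261, -12.8], TCP at [0.201, -0.485, 0.247] pointing down, gripper open.
Joint ranges: [-168.41, 168.41], [-55.51, 124.54], [10.69, 146.95], [-70.63, 250.63], [1, 178], [-165.06, 165.06]. Speed limits (degrees/s): [136.94, 136.94, 172.46, 180, 180, 180].

## Interface

Orientations are given as a 3x3 rotation matrix whose columns are the frame's x, y, z axes.
In Python, from plant import arm gives the robot as it stands.
- The arm moves only by the shell command python3 -m pendant 'ROWS' [FORCE]. ROWS is JSON, a list of rows, each a list of 5 numbers: the shift along the world's x, y, z in cm, then the turn about the world's z in rad, then the finger opening in cm, from 0 to 8.81. In form: [[tx, ty, tz, roll, grip], ...]. A call has 1 to 20 rows; each row is the pose to reach, as a shift and turn from the pose commanded when the call began; what a row does not reach only later rows make up. A row lasts 1/12 s, in which the tool goes at most 41.7 mm and 7.16 degrees, less where a joint would pass 70% of its speed; a pose out of reach is approached as far as the arm can. A call with a gripper value outside its range is refused whole. The fingers move at their own pace and stop on an object; FORCE is the grip in N (left out, the last holds). Time passes only in rows, so rows that repeat a pose let the fingers close. It gives the time, the measured TCP pose, the force, the opening and the grip force at its end, in the units of the state.
- arm.read_state(): the state, without advancing time (a new reading comes with each control period).
- arm.get_image(name): name is "side" or "top"; returns (picture, depth): 400x640x3 uint8, red, green, blue; 400x640 float32, m along the optical axis (not along the pixel's ray), 0 where there is no reading.
- arm.calibration(name): a dict with "vertical_fov" (degrees; the focal length in pixels is half the picture's height over the tangent of half this angle, whatever the lens; pixels are square), "cx", "cy" (the principal point, pixels), "position" and "attitude" of the camera in the world. Camera axes: x right, y down, z forward; pixel columns grow to the right and rows downward; lengths in m; the calibration is good to about 2 mm. A picture is of the moment at which its call begins. calibration takes no time and is no camera call.
- arm.job_done(): hands the job in; it is judged then, once.
The state is a dict: "t": time; "joint_pos": joint angles; "dq": joint speeds; "joint_efforts": joint torques, N m; "ee_pos": TCP position; "tool_rot": TCP orientation; "wrist_force": force on the tool from outside, world axes, zero at the start; "ft_torque": the same for the moment, N m; "width": finger opening in m; "gripper_force": force on a finger pad.
Only numpy, scipy, OpenCV 4.12 (cv2) and the standard library are available. Lean on these libraries where they do the work, as an engineer would, in place of code of your own. Each camera call takes 0.05 s, during which the arm holds its last target. There are 200 camera calls.

## Working session

There is one attempt and no reset: what is moved stays moved. The work goes in short steps, Python scripts to look and compute and a shell command to move; the robot and the scene stay as the last step left them, time stands still between calls to the robot, and variables do not carry over. Pictures are saved under pics/ and viewed, at most 13 in all, crops included, and the job is handed in when it is done.

```bash
ls; mkdir -p pics; cat > h.py <<'E'
import numpy as np, cv2
from plant import arm
def look(n):
    im,d=arm.get_image(n); np.savez('%s.npz'%n,im=im,d=d); return im,d
def load(n):
    z=np.load('%s.npz'%n); return z['im'],z['d']
def cal(n):
    c=arm.calibration(n); f=200/np.tan(np.radians(c['vertical_fov'])/2)
    return f,c['cx'],c['cy'],np.array(c['position']),np.array(c['attitude'])
def ray(n,u,v):
    f,cx,cy,p,R=cal(n); return p,R@np.array([(u-cx)/f,(v-cy)/f,1])
def plane(n,u,v,z):
    p,r=ray(n,u,v); return p+r*(z-p[2])/r[2]
def cloud(n,d):
    f,cx,cy,p,R=cal(n); v,u=np.mgrid[:400,:640]
    X=np.stack([(u-cx)/f*d,(v-cy)/f*d,d],-1)@R.T+p; X[d==0]=np.nan; return X
def proj(n,P):
    f,cx,cy,p,R=cal(n); q=R.T@(np.array(P)-p); return f*q[0]/q[2]+cx,f*q[1]/q[2]+cy
E
python3 - <<'E'
from h import *
for n in('side','top'):
    im,d=look(n); cv2.imwrite('pics/%s0.png'%n,im[:,:,::-1]); print(n,arm.calibration(n),(d>0).mean())
print(arm.read_state())
E
```

```text
pics
side {'vertical_fov': 42.39100188674709, 'cx': 325.53460370262576, 'cy': 203.58619518165574, 'position': array([-0.35413242,  0.84416827,  1.14854236]), 'attitude': array([[-0.68011081, -0.49190624,  0.54357846],
       [-0.73301636,  0.44447926, -0.5149031 ],
       [ 0.0116747 , -0.74864307, -0.66287047]])} 0.97364453125
top {'vertical_fov': 49.43350371338942, 'cx': 318.8510451219007, 'cy': 203.84461421298755, 'position': array([0.21969241, 0.07935754, 1.38529551]), 'attitude': array([[ 1.53694233e-02, -9.81120183e-01,  1.92787363e-01],
       [-9.99881607e-01, -1.52245127e-02,  2.23317015e-03],
       [ 7.44085362e-04, -1.92798861e-01, -9.81238017e-01]])} 0.99590234375
{'t': 0.1, 'joint_pos': array([-8.02961374e+01,  1.79530774e+01,  8.58483911e+01, -1.15289344e-03,
        7.62608978e+01, -1.27987722e+01]), 'dq': array([-0.07700219, -0.07979319, -0.07826447,  0.0579052 , -0.05203952,
        0.02211283]), 'joint_efforts': array([ 1.59027328e-03, -4.02812040e+01, -2.52645922e+01,  6.94528548e-02,
        3.42062255e-02, -6.68046346e-05]), 'ee_pos': array([ 0.20088885, -0.48482   ,  0.24625484]), 'tool_rot': array([[ 9.23860123e-01,  3.82730234e-01, -2.02738751e-04],
       [ 3.82730223e-01, -9.23859531e-01,  1.06962743e-03],
       [ 2.22076629e-04, -1.06578038e-03, -9.99999407e-01]]), 'wrist_force': array([ 0.02748637, -0.07861315,  0.26754934]), 'ft_torque': array([-0.03482674, -0.02444327, -0.00828157]), 'gripper_force': 0.0, 'width': 0.0879112595215397}
```

View pics/top0.png

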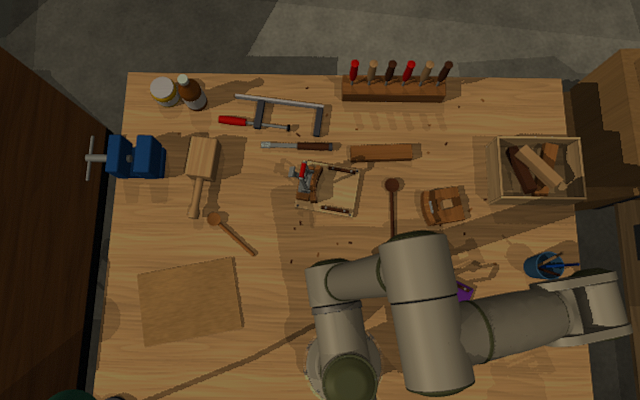

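View pics/side0.png

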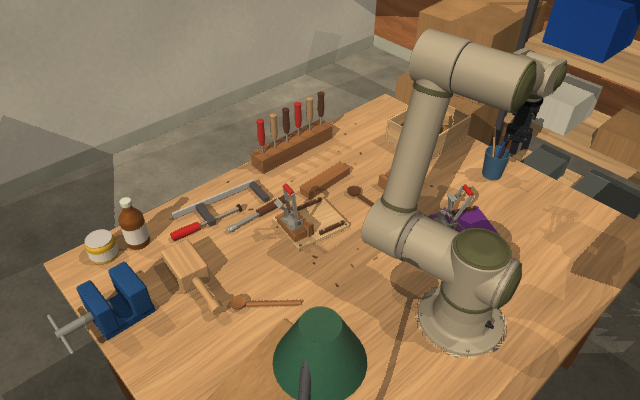

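The top view shows the form near (330,188) with its lever at about (300,175). The loose half is at about (445,205), with the dark spoon between them at (393,210). Next I'll enlarge this area.

```bash
python3 - <<'E'
from h import *
im,d=load('top'); c=cv2.resize(im[130:250,285:485],None,fx=4,fy=4,interpolation=cv2.INTER_CUBIC)
c=np.clip(c.astype(float)*1.6,0,255).astype(np.uint8)
cv2.imwrite('pics/topc.png',c[:,:,::-1])
X=cloud('top',d)
for u,v in [(330,188),(393,210),(445,205),(432,207),(460,195),(445,195),(300,175),(350,210),(320,175),(357,170)]: print(u,v,X[v,u].round(4))
E
```

```text
330 188 [0.542  0.0472 0.014 ]
393 210 [ 0.4738 -0.1567  0.0081]
445 205 [ 0.4824 -0.3095  0.0605]
432 207 [ 0.4824 -0.2784  0.0244]
460 195 [ 0.5292 -0.3788 -0.0037]
445 195 [ 0.5216 -0.3206  0.0271]
300 175 [0.5376 0.137  0.1884]
350 210 [ 0.4701 -0.0176  0.0166]
320 175 [0.5839 0.0802 0.018 ]
357 170 [ 0.603  -0.0402  0.0165]
```

View pics/topc.png

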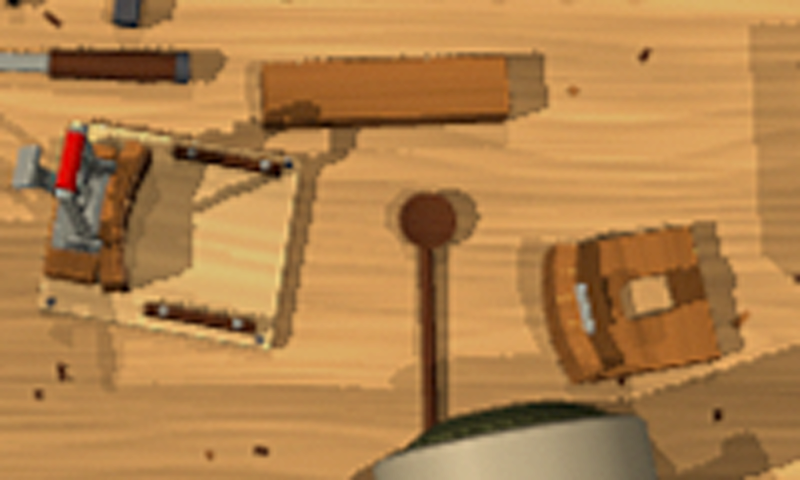

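The crop shows the rails as dark strips, from about (172,150) to (285,172) and from (145,308) to (258,330). The red crossbar is at (72,160). The pale grip block is at (652,293) and the keeper at (585,307). The half's convex face looks left, towards the form.

```bash
cat > meas.py <<'E'
from h import *
def form(im,d):
    X=cloud('top',d); hsv=cv2.cvtColor(im,cv2.COLOR_RGB2HSV)
    dark=(im.max(-1)<75)&(abs(X[...,2]-.025)<.013)
    m=np.zeros_like(dark); m[160:222,318:365]=1; m&=dark
    n,l,s,c=cv2.connectedComponentsWithStats(m.astype(np.uint8),connectivity=8)
    idx=np.argsort(-s[1:,4])[:2]+1; out=[]
    for i in idx:
        v,u=np.nonzero(l==i); P=np.array([plane('top',a,b,.027)[:2] for a,b in zip(u,v)])
        r=cv2.minAreaRect(P.astype(np.float32)*1000); print('rail',s[i],r); out.append(P)
    return out
def half(im,d,box):
    X=cloud('top',d); u0,u1,v0,v1=box; S=X[v0:v1,u0:u1].reshape(-1,3)
    k=cv2.minAreaRect((S[(S[:,2]>.012)&(S[:,2]<.055)][:,:2]*1000).astype(np.float32)); print('half rect',k)
    g=S[(S[:,2]>.055)&(S[:,2]<.07)]; print('grip',len(g),g.mean(0),cv2.minAreaRect((g[:,:2]*1000).astype(np.float32)))
    w=S[(S[:,2]>.038)&(S[:,2]<.052)]; print('wall',len(w),w.mean(0))
E
python3 - <<'E'
from meas import *
im,d=load('top'); form(im,d); half(im,d,(415,475,180,230))
X=cloud('top',d)
for n in('top','side'):
    im,d=load(n); X=cloud(n,d); I=im.astype(int)
    m=(I[...,0]>110)&(I[...,1]<50)&(I[...,2]<50)
    k,l,s,c=cv2.connectedComponentsWithStats(m.astype(np.uint8))
    for i in range(1,k):
        if s[i,4]>10: print(n,s[i],c[i],np.nanmedian(X[l==i],0))
# sample grey/keeper
im,d=load('top');print(im[195:215,428:436].max(-1))
E
```

```text
rail [328 166  28  10  96] ((597.3010864257812, 11.861427307128906), (89.39390563964844, 17.641353607177734), 80.5141830444336)
rail [321 206  30  10  93] ((470.4387512207031, 28.24457359313965), (96.22584533691406, 16.45577621459961), 76.61685180664062)
half rect ((488.56622314453125, -308.6490478515625), (111.6932144165039, 127.36224365234375), 11.605010032653809)
grip 83 [ 0.48946065 -0.31580492  0.06029397] ((490.1618347167969, -316.27923583984375), (27.470823287963867, 30.654237747192383), 8.10392951965332)
wall 235 [ 0.47994883 -0.26223377  0.04455893]
top [351  60   8   7  47] [354.44680851  63.0212766 ] [ 0.8827877  -0.01638255  0.19574362]
top [407  61   8   7  44] [410.63636364  63.93181818] [ 0.88263432 -0.18503014  0.19601849]
top [219 116  26   9 138] [231.52173913 120.07971014] [0.76515694 0.3752473  0.02617637]
top [299 163   6  14  44] [301.43181818 169.29545455] [0.55582994 0.1341036  0.18717458]
side [295 103   6  25 125] [297.464 114.688] [ 0.87988474 -0.17913298  0.15623018]
side [257 120   7  25 126] [260.38095238 132.23015873] [ 0.87993803 -0.01149395  0.1536977
[... 276 characters left out ...]
[[ 99  71  61  60  61  61  61  94]
 [ 95  69  61  60  60  63  61  93]
 [106  72  61  61  60  62  60  94]
 [100  72  62  62  60  62  60  85]
 [ 91  68  60  62  60  63  63  62]
 [ 97  70  65  65  61  62  64  52]
 [106  93 106  82  60  63  64  51]
 [106 101 107  81  60  62  66  51]
 [109 101  99  71  56  62  65  61]
 [112 102 101  82  65  62  64  65]
 [106 102  99  92  71  62  63  66]
 [103 104 100 106  80  61  63  67]
 [106 107 101 104  75  60  63  66]
 [109 109 103 100  76  61  63  65]
 [107 109 103  99  82  67  64  65]
 [119 115 107  99 107  82  64  64]
 [112 109 110 102 108  82  63  65]
 [104 103 107 107  96  72  62  64]
 [104 105 107  93  74  65  64  65]
 [109 109 112 105  74  60  66  66]]
```

```bash
python3 -m pendant '[[4,2,0,0.12,6],[8,4,0,0.25,6],[11,6,0,0.37,6],[14,8,0,0.5,6],[17,10,0,0.62,6],[20,12,0,0.75,6],[23,14,0,0.87,6],[26,16,0,1.0,6],[28.9,16.9,0,1.12,6],[28.9,16.9,-3,1.24,6],[28.9,16.9,-6,1.37,6],[28.9,16.9,-9,1.37,6],[28.9,16.9,-10,1.37,6],[28.9,16.9,-10,1.37,6]]'
python3 - <<'E'
from meas import *
im,d=load('top'); X=cloud('top',d); S=X[150:225,280:375].reshape(-1,3)
m=(abs(S[:,2]-.014)<.006); P=S[m][:,:2]
img=np.zeros((400,400),np.uint8); ij=((P-[.35,-.15])*1000).astype(int)
ok=((ij>=0)&(ij<400)).all(1); img[ij[ok,1],ij[ok,0]]=255
img=cv2.morphologyEx(cv2.morphologyEx(img,cv2.MORPH_CLOSE,np.ones((7,7))),cv2.MORPH_OPEN,np.ones((9,9)))
k,l,s,c=cv2.connectedComponentsWithStats(img); i=1+s[1:,4].argmax()
v,u=np.nonzero(l==i); r=cv2.minAreaRect(np.stack([u,v],1).astype(np.float32)); print(r[0][0]+350,r[0][1]-150,r[1:],s[i])
c=np.array(arm.read_state()['ee_pos']);print(c, arm.read_state()['tool_rot'][:,1])
im,d=look('side'); u,v=map(int,proj('side',[.49,-.316,.08])); print(u,v)
y0=max(0,min(v-75,250));x0=max(0,min(u-100,440))
cv2.imwrite('pics/s1.png',cv2.resize(im[y0:y0+150,x0:x0+200],None,fx=4,fy=4)[:,:,::-1])
E
```

```text
t: 1.27
ee_pos: [0.4891, -0.3153, 0.1444]
tool_rot: [[-0.19, 0.982, -0.004], [0.982, 0.19, 0.004], [0.004, -0.003, -1.0]]
wrist_force: [-0.5, 0.5, 0.1]
width: 0.0599
gripper_force: 0.0
541.065185546875 56.96868896484375 ((190.4562225341797, 158.4831085205078), 81.4391098022461) [  101   103   171   207 17432]
[ 0.48909256 -0.31528116  0.14435746] [ 0.98180854  0.18985042 -0.00296918]
402 165
```

View pics/s1.png

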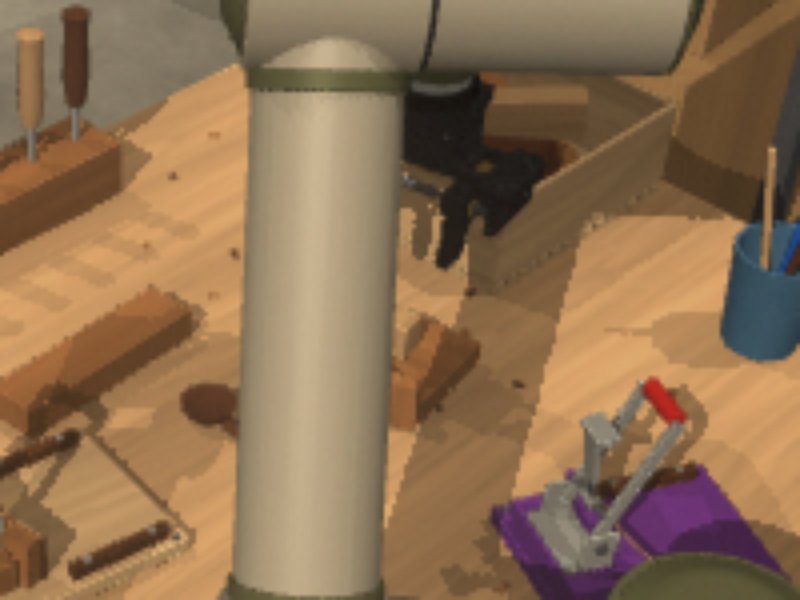

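The side view is half blocked by the upper arm. It does show the open fingers at (450,230), hanging above the loose half at (430,370), and nothing in the way. Next I'll descend, grip and lift.

```bash
python3 -m pendant '[[0,0,-3,0,6],[0,0,-6,0,6],[0,0,-8.5,0,6],[0,0,-10,0,6],[0,0,-10.5,0,6],[0,0,-10.5,0,6],[0,0,-10.5,0,2],[0,0,-10.5,0,2],[0,0,-10.5,0,2],[0,0,-10.5,0,2],[0,0,-10.5,0,2],[0,0,-10.5,0,2]]' 30
```

```text
t: 2.32
ee_pos: [0.49, -0.3162, 0.0423]
tool_rot: [[-0.191, 0.982, 0.0], [0.982, 0.191, -0.001], [-0.001, 0.0, -1.0]]
wrist_force: [-1.3, 0.5, 4.0]
width: 0.028
gripper_force: 30.0
```

```bash
python3 -m pendant '[[0,0,1,0,2],[0,0,4,0,2],[0,0,8,0,2],[0,0,12,0,2],[0,0,12,0,2],[0,0,12,0,2]]'
python3 - <<'E'
from h import *
s=arm.read_state(); print(s['ee_pos'],s['wrist_force'])
im,d=look('top'); cv2.imwrite('pics/t2.png',cv2.resize(im[130:250,340:500],None,fx=4,fy=4)[:,:,::-1])
E
```

```text
t: 2.82
ee_pos: [0.4901, -0.316, 0.1628]
tool_rot: [[-0.191, 0.982, 0.002], [0.982, 0.191, -0.001], [-0.002, 0.001, -1.0]]
wrist_force: [-0.4, -0.1, -9.9]
width: 0.0278
gripper_force: 30.0
[ 0.49012038 -0.31604185  0.16275888] [-0.42285006 -0.07413858 -9.9102481 ]
```

View pics/t2.png

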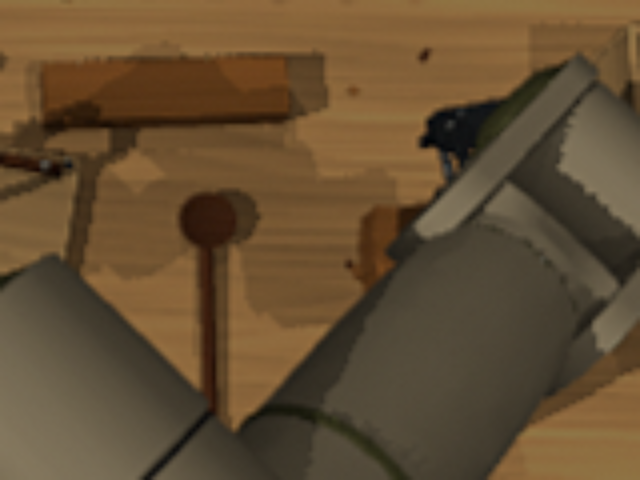

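The top view shows the half at (395,240) gripped and lifted, with its front visible past the arm. I'll carry it to just short of the bed.

```bash
python3 -m pendant '[[0.5,3,0,-0.06,2],[1,6.5,0,-0.12,2],[1.6,10,0,-0.18,2],[2,13.5,0,-0.24,2],[2.4,17,0,-0.3,2],[2.8,20.5,0,-0.34,2],[3.2,24,0,-0.34,2],[3.7,27.5,0,-0.34,2],[4.1,30.5,0,-0.34,2],[4.3,32.5,0,-0.34,2],[4.3,32.5,0,-0.34,2],[4.3,32.5,0,-0.34,2],[4.3,32.5,0,-0.34,2]]'
python3 - <<'E'
from h import *
im,d=look('side'); u,v=map(int,proj('side',[.53,.03,.1])); print(u,v)
cv2.imwrite('pics/s3.png',cv2.resize(im[v-70:v+70,u-90:u+90],None,fx=4,fy=4)[:,:,::-1])
E
```

```text
t: 3.95
ee_pos: [0.5321, 0.0086, 0.16]
tool_rot: [[0.148, 0.989, -0.004], [0.989, -0.148, 0.0], [-0.0, -0.004, -1.0]]
wrist_force: [-0.0, 0.3, -9.4]
width: 0.0278
gripper_force: 30.0
320 199
```

View pics/s3.png

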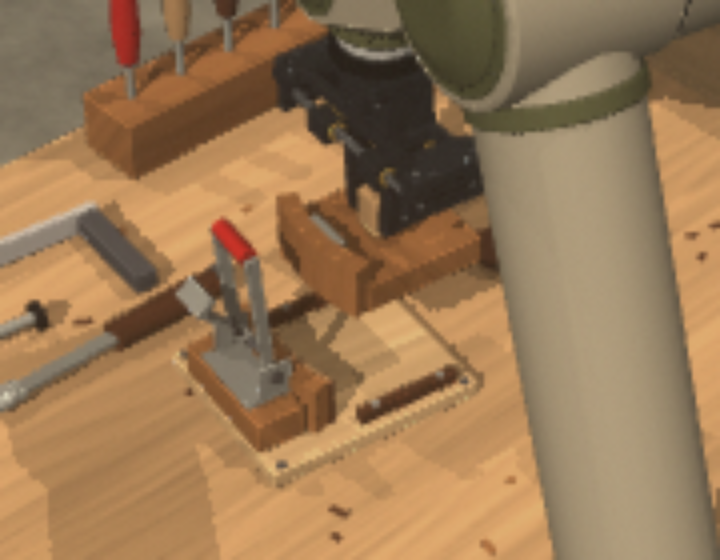

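The half hangs level at (375,250), squarely above the bed, with the rail at (410,395) and the lever at (235,240). I'll descend.

```bash
python3 -m pendant '[[0.1,0,-2,0,2],[0.1,0,-4,0,2],[0.1,0,-6,0,2],[0.1,0,-7.5,0,2],[0.1,0,-8.7,0,2],[0.1,0,-9.6,0,2],[0.1,0,-10,0,2],[0.1,0,-10,0,2],[0.1,0,-10,0,2]]'
```

```text
t: 4.75
ee_pos: [0.5342, 0.0086, 0.0621]
tool_rot: [[0.148, 0.989, 0.0], [0.989, -0.148, -0.0], [-0.0, 0.0, -1.0]]
wrist_force: [0.3, 0.6, -8.3]
width: 0.028
gripper_force: 30.0
```

```bash
python3 -m pendant '[[0,0,-0.2,0,2],[0,0,-0.4,0,2],[0,0,-0.4,0,2],[0.03,0.2,-0.4,0,2],[0.06,0.4,-0.4,0,2],[0.09,0.6,-0.4,0,2],[0.12,0.8,-0.4,0,2],[0.12,0.8,-0.4,0,2],[0.12,0.8,-0.4,0,2]]'
```

```text
t: 5.5
ee_pos: [0.5355, 0.0172, 0.058]
tool_rot: [[0.147, 0.989, 0.001], [0.989, -0.147, 0.0], [0.0, 0.001, -1.0]]
wrist_force: [0.7, -0.9, -3.8]
width: 0.0279
gripper_force: 30.0
```

```bash
python3 -m pendant '[[0.01,0.1,-0.1,0,2],[0.02,0.2,-0.1,0,2],[0.03,0.25,-0.1,0,2],[0.03,0.25,-0.1,0,2],[0.03,0.25,-0.1,0,2]]'
```

```text
t: 5.92
ee_pos: [0.5359, 0.0189, 0.0574]
tool_rot: [[0.147, 0.989, 0.001], [0.989, -0.147, -0.001], [-0.001, 0.001, -1.0]]
wrist_force: [-1.1, -5.2, 3.1]
width: 0.0278
gripper_force: 30.0
```

```bash
python3 -m pendant '[[0.01,0.1,0,0,2],[0.02,0.2,0,0,2],[0.02,0.2,0,0,2],[0.02,0.2,0,0,2]]'
```

```text
t: 6.25
ee_pos: [0.5362, 0.021, 0.0574]
tool_rot: [[0.147, 0.989, 0.001], [0.989, -0.147, -0.001], [-0.001, 0.002, -1.0]]
wrist_force: [-0.6, -5.6, 3.7]
width: 0.0276
gripper_force: 30.0
```

```bash
python3 -m pendant '[[0.01,0.1,0,0,2],[0.02,0.2,0,0,2],[0.02,0.2,0,0,2],[0.02,0.2,0,0,2]]'
```

```text
t: 6.58
ee_pos: [0.5364, 0.023, 0.0574]
tool_rot: [[0.147, 0.989, 0.002], [0.989, -0.147, -0.001], [-0.001, 0.002, -1.0]]
wrist_force: [0.2, -4.9, 4.0]
width: 0.028
gripper_force: 30.0
```

```bash
python3 -m pendant '[[0.01,0.1,0,0,2],[0.02,0.2,0,0,2],[0.03,0.3,0,0,2],[0.03,0.3,0,0,2]]'
```

```text
t: 6.92
ee_pos: [0.5368, 0.0239, 0.0575]
tool_rot: [[0.147, 0.989, 0.001], [0.989, -0.147, -0.005], [-0.004, 0.002, -1.0]]
wrist_force: [-1.6, -19.5, 2.3]
width: 0.0278
gripper_force: 30.0
```

Contact with the pack gave 19 N, so the half is home. I'll relieve the push, release, rise, and turn 90° for the lever.

```bash
python3 -m pendant '[[-0.03,-0.2,0,0,2],[-0.03,-0.2,0,0,2],[-0.03,-0.2,0,0,5],[-0.03,-0.2,0,0,5],[-0.03,-0.2,0,0,5],[-0.03,-0.2,3,0,5],[-0.03,-0.2,7,0,5],[-0.03,-0.2,11,0,5],[-0.03,-0.2,15,0,5],[-0.03,-0.2,19,0,5],[-0.03,-0.2,22,0.12,5],[-0.03,-4,22,0.24,5],[-0.03,-8,22,0.36,5],[-0.03,-12,22,0.48,5],[-0.03,-16,22,0.6,5],[-0.03,-20,22,0.72,5],[-0.03,-20,22,0.84,5],[-0.03,-20,22,0.96,5],[-0.03,-20,22,1.08,5],[-0.03,-20,22,1.2,5]]'
python3 -m pendant '[[0,0,0,0.12,4],[0,0,0,0.24,4],[0,0,0,0.37,4],[0,0,0,0.37,4]]'
python3 - <<'E'
from meas import *
im,d=look('top'); cv2.imwrite('pics/t4.png',cv2.resize(im[140:240,280:400],None,fx=5,fy=5)[:,:,::-1])
form(im,d); half(im,d,(310,362,165,220))
for n in('top','side'):
    im,d=look(n); X=cloud(n,d); I=im.astype(int)
    m=(I[...,0]>110)&(I[...,1]<50)&(I[...,2]<50)
    k,l,s,c=cv2.connectedComponentsWithStats(m.astype(np.uint8))
    for i in range(1,k):
        q=np.nanmedian(X[l==i],0)
        if s[i,4]>5 and abs(q[1]-.13)<.1 and q[0]<.7: print(n,s[i],c[i],q)
E
```

```text
t: 8.58
ee_pos: [0.5357, -0.1735, 0.2764]
tool_rot: [[-0.871, 0.491, -0.001], [0.491, 0.871, 0.001], [0.001, 0.0, -1.0]]
wrist_force: [0.2, -0.8, 0.0]
width: 0.0502
gripper_force: 0.0
t: 8.92
ee_pos: [0.5358, -0.1731, 0.2764]
tool_rot: [[-0.99, 0.144, -0.001], [0.144, 0.99, 0.001], [0.001, 0.001, -1.0]]
wrist_force: [-0.5, 0.7, 0.5]
width: 0.0396
gripper_force: 0.0
rail [321 204  31   9 127] ((473.436279296875, 28.1171817779541), (95.52557373046875, 17.953819274902344), 80.40949249267578)
rail [328 166  30   9 113] ((599.50244140625, 7.86663818359375), (94.35547637939453, 23.574596405029297), 88.42578125)
half rect ((540.345703125, 44.029170989990234), (162.3707733154297, 160.77220153808594), 80.72013854980469)
grip 431 [0.54707649 0.08751511 0.05985857] ((549.2896728515625, 59.85125732421875), (114.70789337158203, 102.86028289794922), 1.0955685377120972)
wall 743 [0.53420344 0.02302575 0.04133155]
top [299 163   6  14  49] [301.55102041 169.36734694] [0.55553164 0.13213372 0.18741932]
side [285 187   4   6   6] [286.33333333 189.5       ] [0.55361816 0.14069339 0.18452338]
side [289 188   5   6   9] [291.         191.11111111] [0.53997855 0.13210862 0.18735068]
```

View pics/t4.png

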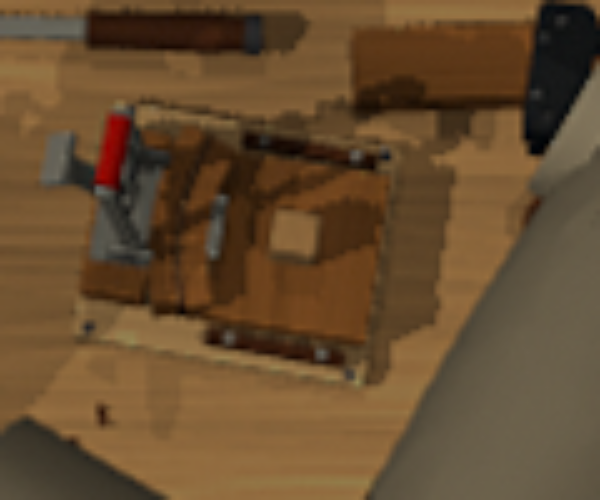

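The half is fully in the bed. In the crop its grip block is at (297,237), the keeper at (215,228), and the red crossbar at (112,152), with the lever at q of about 0.53. I'll go to the crossbar next.

```bash
python3 -m pendant '[[0.2,4,0,0,4],[0.4,8,0,0,4],[0.7,12,0,0,4],[0.9,16,0,0,4],[1.1,20,-1,0,4],[1.3,24,-3,0,4],[1.5,27.5,-4,0,4],[1.7,30,-4,0,4],[1.7,30.6,-5,0,4],[1.7,30.6,-5,0,4],[1.7,30.6,-5,0,4]]'
python3 - <<'E'
from h import *
im,d=look('side'); u,v=map(int,proj('side',[.55,.13,.17])); print(u,v)
cv2.imwrite('pics/s5.png',cv2.resize(im[v-50:v+60,u-70:u+70],None,fx=5,fy=5)[:,:,::-1])
E
```

```text
t: 9.98
ee_pos: [0.5527, 0.1318, 0.2263]
tool_rot: [[-0.989, 0.15, -0.001], [0.15, 0.989, -0.0], [0.001, -0.001, -1.0]]
wrist_force: [0.1, -0.7, 1.1]
width: 0.04
gripper_force: 0.0
290 193
```

View pics/s5.png

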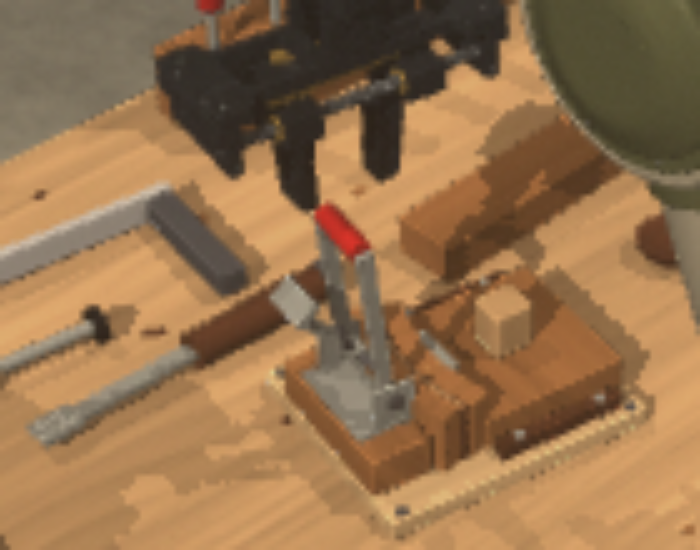

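The two open fingers, at (295,160) and (380,130), straddle the line of the red crossbar at (342,230). I'll lower and grip it lightly.

```bash
python3 -m pendant '[[0,0,-2,0,4],[0,0,-4,0,4],[0,0,-5.4,0,4],[0,0,-5.7,0,4],[0,0,-5.7,0,4],[0,0,-5.7,0,1],[0,0,-5.7,0,1],[0,0,-5.7,0,1],[0,0,-5.7,0,1],[0,0,-5.7,0,1],[0,0,-5.7,0,1]]' 6
```

```text
t: 10.95
ee_pos: [0.5532, 0.1325, 0.1704]
tool_rot: [[-0.989, 0.149, 0.001], [0.149, 0.989, -0.0], [-0.001, 0.0, -1.0]]
wrist_force: [-0.2, -0.1, 3.3]
width: 0.0141
gripper_force: 5.8
```

```bash
python3 -m pendant '[[-0.07,-0.5,0.03,0,1],[-0.16,-1.1,0.05,0,1],[-0.24,-1.6,0.04,0,1],[-0.31,-2.1,0.01,0,1],[-0.38,-2.6,-0.05,0,1],[-0.46,-3.1,-0.13,0,1],[-0.53,-3.6,-0.23,0,1],[-0.61,-4.1,-0.35,0,1],[-0.68,-4.5,-0.5,0,1],[-0.75,-5.0,-0.67,0,1],[-0.79,-5.3,-0.77,0,1],[-0.83,-5.5,-0.86,0,1],[-0.86,-5.7,-0.95,0,1],[-0.88,-5.9,-1.03,0,1],[-0.9,-6.0,-1.1,0,1],[-0.9,-6.0,-1.1,0,1]]'
```

```text
t: 12.28
ee_pos: [0.5437, 0.0722, 0.1586]
tool_rot: [[-0.989, 0.149, -0.001], [0.149, 0.989, -0.0], [0.001, -0.0, -1.0]]
wrist_force: [-3.0, 0.6, -1.7]
width: 0.0137
gripper_force: 6.1
```

```bash
python3 -m pendant '[[-0.02,-0.1,-0.05,0,1],[-0.04,-0.2,-0.1,0,1],[-0.06,-0.3,-0.14,0,1],[-0.06,-0.3,-0.14,0,1]]'
```

```text
t: 12.62
ee_pos: [0.5435, 0.0707, 0.1578]
tool_rot: [[-0.989, 0.149, 0.001], [0.149, 0.989, 0.002], [-0.001, 0.003, -1.0]]
wrist_force: [-1.3, 8.5, 2.0]
width: 0.0144
gripper_force: 5.7
```

```bash
python3 -m pendant '[[0.03,0.15,0.07,0,1],[0.03,0.15,0.07,0,4],[0.03,0.15,0.07,0,4],[0.03,0.15,0.07,0,4],[0.03,0.15,2,0,4],[0.03,0.15,5,0,4],[0.03,0.15,7.7,0,4],[0.4,2.7,8,0,0],[0.8,5.2,8,0,0],[1.2,8,8,0,0],[1.55,10.2,8,0,0],[1.55,10.2,8,0,0],[1.55,10.2,8,0,0],[1.55,10.2,8,0,0]]'
python3 - <<'E'
from h import *
im,d=look('side'); u,v=map(int,proj('side',[.55,.11,.14]))
cv2.imwrite('pics/s6.png',cv2.resize(im[v-55:v+55,u-70:u+70],None,fx=5,fy=5)[:,:,::-1])
X=cloud('side',d); print(u-70,v-55); np.save('Xs.npy',X)
E
```

```text
t: 13.78
ee_pos: [0.5588, 0.1707, 0.2373]
tool_rot: [[-0.989, 0.149, 0.0], [0.149, 0.989, -0.0], [-0.0, -0.0, -1.0]]
wrist_force: [0.2, 0.1, 0.1]
width: 0.0006
gripper_force: 0.0
225 143
```

View pics/s6.png

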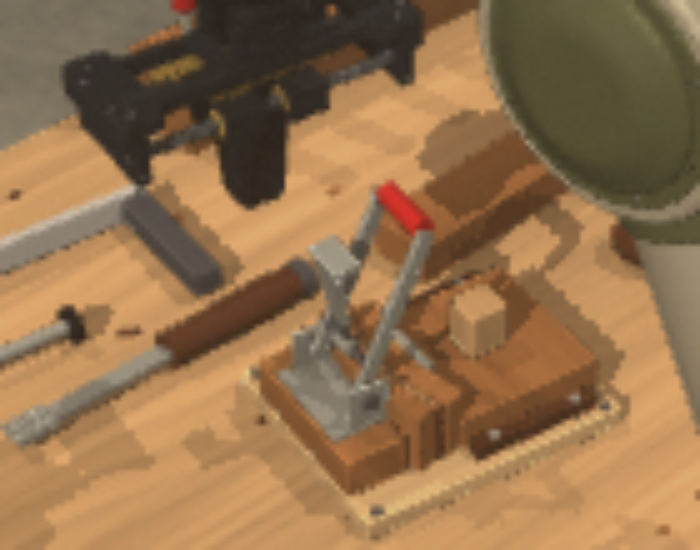

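The lever is fully forward, with its crossbar at (405,205). The claw still stands back, its nose at (335,255), and the closed fingers at (250,160) are behind it. I'll descend and push it forward slowly.

```bash
python3 -c "
import numpy as np;X=np.load('Xs.npy')
for v in range(191,202,2): print([list(X[v,u].round(3)) for u in (289,291,293,295)])"
python3 -m pendant '[[0,0,-3,0,0],[0,0,-6,0,0],[0,0,-8,0,0],[0,0,-8.7,0,0],[0,0,-8.7,0,0],[0,0,-8.7,0,0]]'
```

```text
[[np.float64(0.574), np.float64(0.115), np.float64(0.156)], [np.float64(0.566), np.float64(0.114), np.float64(0.16)], [np.float64(0.705), np.float64(-0.004), np.float64(0.007)], [np.float64(0.579), np.float64(0.089), np.float64(0.138)]]
[[np.float64(0.564), np.float64(0.124), np.float64(0.16)], [np.float64(0.559), np.float64(0.12), np.float64(0.161)], [np.float64(0.555), np.float64(0.116), np.float64(0.16)], [np.float64(0.575), np.float64(0.093), np.float64(0.135)]]
[[np.float64(0.557), np.float64(0.13), np.float64(0.159)], [np.float64(0.555), np.float64(0.124), np.float64(0.157)], [np.float64(0.551), np.float64(0.12), np.float64(0.158)], [np.float64(0.545), np.float64(0.117), np.float64(0.159)]]
[[np.float64(0.563), np.float64(0.126), np.float64(0.146)], [np.float64(0.546), np.float64(0.131), np.float64(0.159)], [np.float64(0.541), np.float64(0.128), np.float64(0.161)], [np.float64(0.539), np.float64(0.122), np.float64(0.159)]]
[[np.float64(0.564), np.float64(0.125), np.float64(0.137)], [np.float64(0.549), np.float64(0.129), np.float64(0.148)], [np.float64(0.577), np.float64(0.099), np.float64(0.113)], [np.float64(0.578), np.float64(0.091), np.float64(0.108)]]
[[np.float64(0.681), np.float64(0.034), np.float64(-0.001)], [np.float64(0.551), np.float64(0.128), np.float64(0.139)], [np.float64(0.575), np.float64(0.102), np.float64(0.108)], [np.float64(0.665), np.float64(0.02), np.float64(0.001)]]
t: 14.33
ee_pos: [0.5593, 0.171, 0.1515]
tool_rot: [[-0.989, 0.15, 0.001], [0.15, 0.989, 0.0], [-0.001, 0.0, -1.0]]
wrist_force: [1.1, -0.2, 1.2]
width: 0.0006
gripper_force: 0.0
```

```bash
python3 -m pendant '[[-0.06,-0.4,0,0,0],[-0.12,-0.8,0,0,0],[-0.18,-1.2,0,0,0],[-0.24,-1.6,0,0,0],[-0.3,-2,0,0,0],[-0.35,-2.3,0,0,0],[-0.39,-2.6,0,0,0],[-0.44,-2.9,0,0,0],[-0.48,-3.2,0,0,0],[-0.53,-3.5,0,0,0],[-0.57,-3.8,0,0,0],[-0.62,-4.1,0,0,0],[-0.66,-4.4,0,0,0],[-0.71,-4.7,0,0,0],[-0.75,-5,0,0,0],[-0.75,-5,0,0,0],[-0.75,-5,0,0,0],[-0.75,-5,0,0,0]]'
python3 - <<'E'
from h import *
im,d=look('side'); u,v=map(int,proj('side',[.55,.11,.14]))
cv2.imwrite('pics/s7.png',cv2.resize(im[v-55:v+55,u-70:u+70],None,fx=5,fy=5)[:,:,::-1])
E
```

```text
t: 15.83
ee_pos: [0.5512, 0.1215, 0.1503]
tool_rot: [[-0.989, 0.149, 0.0], [0.149, 0.989, 0.0], [-0.0, 0.0, -1.0]]
wrist_force: [0.8, 0.1, 0.0]
width: 0.0006
gripper_force: 0.0
```

View pics/s7.png

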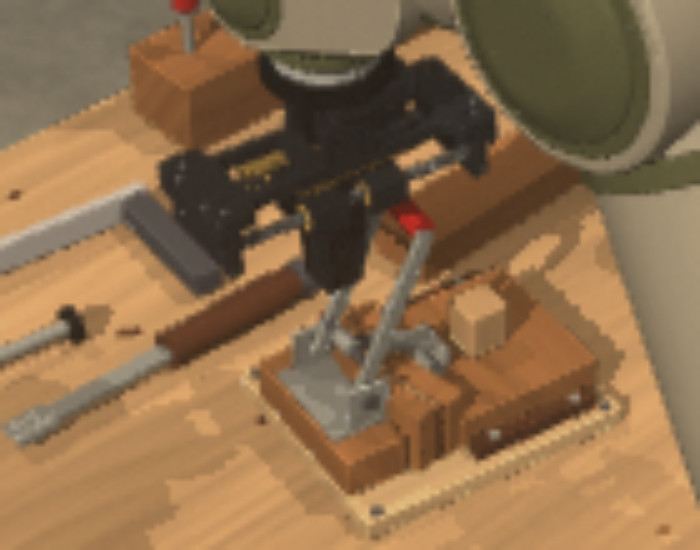

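The claw has fallen forward. Its nose is at (435,350), behind the keeper and in front of the grip block. I'll go back to the crossbar and grip it.

```bash
python3 -m pendant '[[0.03,0.2,3,0,0],[0.03,0.2,6,0,0],[0.03,0.2,8.7,0,2],[-0.3,-2,8.7,0,4],[-0.6,-4,8.7,0,4],[-0.75,-4.95,8.7,0,4],[-0.75,-4.95,7,0,4],[-0.75,-4.95,4.5,0,4],[-0.75,-4.95,2,0,4],[-0.75,-4.95,0.9,0,4],[-0.75,-4.95,0.8,0,4],[-0.75,-4.95,0.8,0,4],[-0.75,-4.95,0.8,0,1],[-0.75,-4.95,0.8,0,1],[-0.75,-4.95,0.8,0,1],[-0.75,-4.95,0.8,0,1],[-0.75,-4.95,0.8,0,1]]' 12
```

```text
t: 17.3
ee_pos: [0.544, 0.0719, 0.159]
tool_rot: [[-0.989, 0.149, 0.001], [0.149, 0.989, -0.0], [-0.001, -0.0, -1.0]]
wrist_force: [-0.4, -0.6, 2.8]
width: 0.0139
gripper_force: 11.6
```

```bash
python3 -c "
from math import *
def t(a0,a1,k):
  f=lambda a:(cos(radians(a)),sin(radians(a)))
  for i in range(1,k+1):
    a=a0+(a1-a0)*i/k; s=11.5*(f(a0)[0]-f(a)[0]); print('[%.2f,%.2f,%.2f]'%(s*.148,s*.989,11.5*(f(a)[1]-f(a0)[1])),end=',')
  print()
t(65,125,20);t(125,185,20)"
```

```text
[0.08,0.55,0.24],[0.17,1.10,0.45],[0.25,1.67,0.63],[0.34,2.25,0.78],[0.42,2.83,0.90],[0.51,3.42,0.99],[0.60,4.01,1.05],[0.69,4.61,1.08],[0.78,5.20,1.07],[0.87,5.80,1.03],[0.96,6.39,0.97],[1.04,6.98,0.87],[1.13,7.56,0.74],[1.22,8.13,0.57],[1.30,8.70,0.38],[1.38,9.25,0.16],[1.47,9.79,-0.09],[1.54,10.32,-0.36],[1.62,10.83,-0.67],[1.70,11.33,-1.00],
[0.07,0.48,-0.36],[0.14,0.94,-0.74],[0.21,1.38,-1.15],[0.27,1.79,-1.58],[0.33,2.19,-2.03],[0.38,2.56,-2.50],[0.43,2.91,-2.99],[0.48,3.23,-3.50],[0.53,3.52,-4.02],[0.57,3.78,-4.56],[0.60,4.02,-5.11],[0.63,4.23,-5.68],[0.66,4.41,-6.25],[0.68,4.56,-6.83],[0.70,4.68,-7.42],[0.71,4.77,-8.02],[0.72,4.82,-8.62],[0.73,4.85,-9.22],[0.72,4.84,-9.82],[0.72,4.81,-10.42],
```

```bash
python3 -m pendant '[[0.08,0.55,0.24,0,1],[0.17,1.1,0.45,0,1],[0.25,1.67,0.63,0,1],[0.34,2.25,0.78,0,1],[0.42,2.83,0.9,0,1],[0.51,3.42,0.99,0,1],[0.6,4.01,1.05,0,1],[0.69,4.61,1.08,0,1],[0.78,5.2,1.07,0,1],[0.87,5.8,1.03,0,1],[0.96,6.39,0.97,0,1],[1.04,6.98,0.87,0,1],[1.13,7.56,0.74,0,1],[1.22,8.13,0.57,0,1],[1.3,8.7,0.38,0,1],[1.38,9.25,0.16,0,1],[1.47,9.79,-0.09,0,1],[1.54,10.32,-0.36,0,1],[1.62,10.83,-0.67,0,1],[1.7,11.33,-1,0,1]]'
python3 - <<'E'
from h import *
im,d=look('side'); u,v=map(int,proj('side',[.55,.11,.14]))
cv2.imwrite('pics/s8.png',cv2.resize(im[v-55:v+55,u-70:u+70],None,fx=5,fy=5)[:,:,::-1])
E
```

```text
t: 18.97
ee_pos: [0.5608, 0.1857, 0.148]
tool_rot: [[-0.989, 0.149, -0.0], [0.149, 0.989, -0.0], [0.0, -0.0, -1.0]]
wrist_force: [2.2, -4.4, -1.4]
width: 0.0139
gripper_force: 11.9
```

View pics/s8.png

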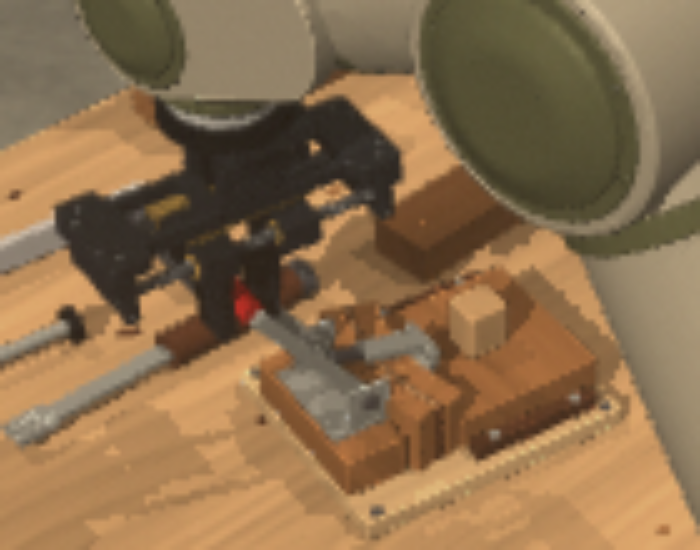

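The claw is hooked on the keeper at (435,345) and the lever is over half-way back. I'll continue down to home.

```bash
python3 -m pendant '[[0.07,0.48,-0.36,0,1],[0.14,0.94,-0.74,0,1],[0.21,1.38,-1.15,0,1],[0.27,1.79,-1.58,0,1],[0.33,2.19,-2.03,0,1],[0.38,2.56,-2.5,0,1],[0.43,2.91,-2.99,0,1],[0.48,3.23,-3.5,0,1],[0.53,3.52,-4.02,0,1],[0.57,3.78,-4.56,0,1],[0.6,4.02,-5.11,0,1],[0.63,4.23,-5.68,0,1],[0.66,4.41,-6.25,0,1],[0.68,4.56,-6.83,0,1],[0.7,4.68,-7.42,0,1],[0.71,4.77,-8.02,0,1],[0.72,4.82,-8.62,0,1],[0.73,4.85,-9.22,0,1],[0.72,4.84,-9.82,0,1],[0.72,4.81,-10.42,0,1]]' 20
python3 -m pendant '[[0,0,-0.2,0,1],[0,0,-0.4,0,1],[0,0,-0.4,0,1]]'
```

```text
t: 20.68
ee_pos: [0.5679, 0.2323, 0.0443]
tool_rot: [[-0.989, 0.149, -0.001], [0.149, 0.989, -0.002], [0.001, -0.002, -1.0]]
wrist_force: [-4.3, -12.1, 22.7]
width: 0.014
gripper_force: 17.8
t: 20.93
ee_pos: [0.5686, 0.2322, 0.042]
tool_rot: [[-0.989, 0.149, 0.001], [0.149, 0.989, -0.002], [-0.001, -0.002, -1.0]]
wrist_force: [-4.1, -14.3, 13.5]
width: 0.0134
gripper_force: 18.6
```

```bash
python3 -m pendant '[[0,-0.2,0.3,0,1],[0,-0.2,0.3,0,4],[0,-0.2,0.3,0,4],[0,-0.2,0.3,0,4],[0,-0.2,2,0,4],[0,-0.2,5,0,4],[0,-0.2,8,0,4],[0,0,12,0,4],[0,0,15,0,4],[0,0,15,0,4]]'
python3 - <<'E'
from h import *
im,d=look('side'); u,v=map(int,proj('side',[.55,.13,.08]))
cv2.imwrite('pics/s9.png',cv2.resize(im[v-55:v+55,u-70:u+70],None,fx=5,fy=5)[:,:,::-1])
X=cloud('side',d);I=im.astype(int);m=(I[...,0]>100)&(I[...,1]<50)&(I[...,2]<50)
k,l,s,c=cv2.connectedComponentsWithStats(m.astype(np.uint8))
for i in range(1,k):
    q=np.nanmedian(X[l==i],0)
    if s[i,4]>5: print(s[i],c[i],q)
E
```

```text
t: 21.77
ee_pos: [0.5698, 0.2342, 0.1966]
tool_rot: [[-0.989, 0.149, 0.01], [0.149, 0.989, 0.002], [-0.009, 0.004, -1.0]]
wrist_force: [0.7, -1.0, 0.4]
width: 0.0397
gripper_force: 0.0
[297 105   4   3   8] [298.875 106.25 ] [ 0.87564813 -0.18414381  0.19377444]
[463 186  10  10  50] [467.4  190.22] [ 0.20649877 -0.26141357  0.17627734]
[171 223  30  17 221] [185.16742081 231.09502262] [0.76339279 0.37947284 0.02524764]
```

View pics/s9.png

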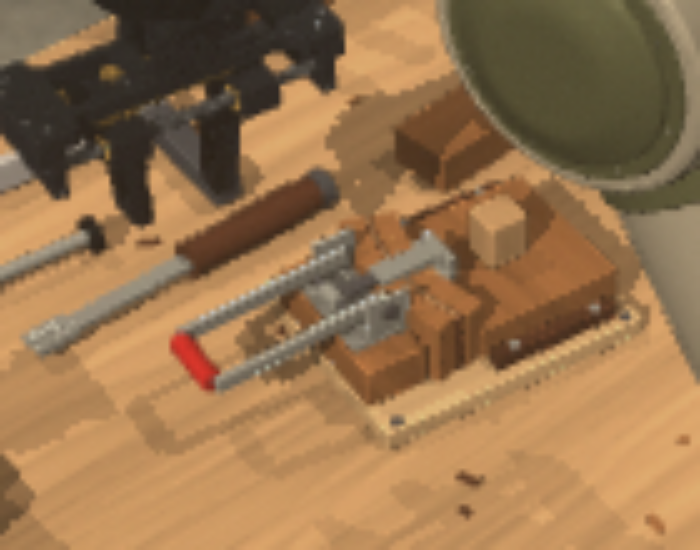

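The lever lies back with its crossbar at (195,360), and the claw is hooked over the keeper at (440,255). I'll check the lever's angle from depth.

```bash
python3 - <<'E'
from h import *
im,d=load('side'); X=cloud('side',d); u,v=map(int,proj('side',[.55,.13,.08])); u0,v0=u-70,v-55
I=im.astype(int)[v0+60:v0+85,u0+28:u0+50]; S=X[v0+60:v0+85,u0+28:u0+50]
m=(I[...,0]>90)&(I[...,1]<60)&(I[...,2]<60); print(m.sum(),np.nanmedian(S[m],0),np.nanpercentile(S[m][:,2],[10,90]))
p=np.argwhere(m).mean(0)+[v0+60,u0+28]; print(plane('side',p[1],p[0],.060))
E
```

```text
47 [0.5715777  0.23707148 0.06381474] [0.05876071 0.06825409]
[0.57493694 0.23390715 0.06      ]
```

```bash
python3 -m pendant '[[-0.1,-0.1,-3,0,0],[-0.1,-0.1,-6,0,0],[-0.1,-0.1,-9,0,0],[-0.1,-0.1,-11,0,0],[-0.1,-0.1,-12,0,0],[-0.1,-0.1,-12.4,0,0],[-0.1,-0.1,-12.6,0,0],[-0.1,-0.1,-12.7,0,0],[-0.1,-0.1,-12.7,0,0]]'
```

```text
t: 22.57
ee_pos: [0.5654, 0.2325, 0.0673]
tool_rot: [[-0.989, 0.148, -0.004], [0.148, 0.989, -0.001], [0.003, -0.002, -1.0]]
wrist_force: [-26.0, -6.6, 44.5]
width: 0.0092
gripper_force: 29.5
```

```bash
python3 -m pendant '[[0,0,1,0,1.2],[0,0,3,0,4],[0,0,6,0,4],[0,0,10,0,4],[0,0,14,0,4],[0,0,16,0,4],[0,0,16,0,4],[0,0,16,0,4]]'
python3 - <<'E'
from h import *
im,d=look('side'); X=cloud('side',d); u,v=map(int,proj('side',[.55,.13,.08])); u0,v0=u-70,v-55
cv2.imwrite('pics/s10.png',cv2.resize(im[v-55:v+55,u-70:u+70],None,fx=5,fy=5)[:,:,::-1])
I=im.astype(int)[v0+50:v0+95,u0+18:u0+60]; S=X[v0+50:v0+95,u0+18:u0+60]
m=(I[...,0]>90)&(I[...,1]<60)&(I[...,2]<60)&(S[...,2]>.03); print(m.sum(),np.nanmedian(S[m],0),np.nanpercentile(S[m][:,2],[10,90]))
print(arm.read_state()['wrist_force'])
E
```

```text
t: 23.23
ee_pos: [0.5669, 0.2325, 0.2231]
tool_rot: [[-0.989, 0.149, 0.001], [0.149, 0.989, 0.0], [-0.001, 0.0, -1.0]]
wrist_force: [0.1, -0.9, -0.7]
width: 0.0398
gripper_force: 0.0
47 [0.57132922 0.23574698 0.06424215] [0.05947058 0.06733306]
[-0.05423963 -0.18874228  0.49975173]
```

View pics/s10.png

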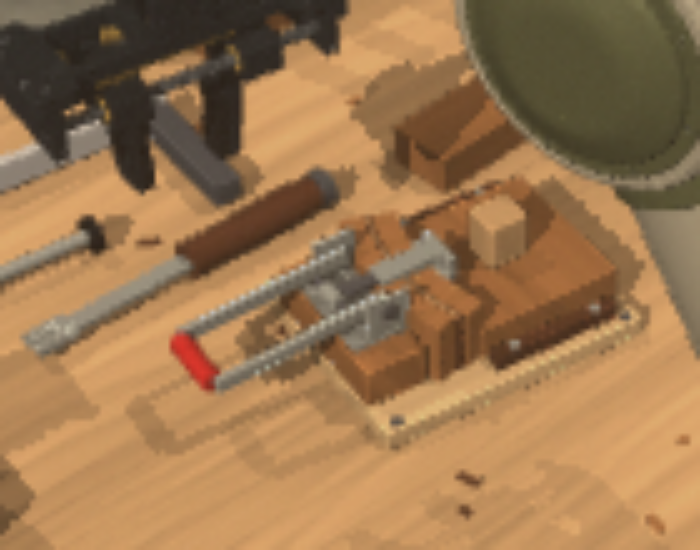

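The lever hasn't moved, with its crossbar at (195,360), so it was already on its stop. The claw is still hooked at (440,255), and the gripper is clear above. I'll hand the job in.

```bash
python3 -c "
from plant import arm
print(arm.job_done())"
```

```text
the job is handed in; nothing more can be done
None
```

I handed the job in at about 23 s: the half is in its bed, the claw is hooked over the keeper, the lever is down on its stop, and the gripper is clear. A final press on the lever caught the crossbar between part-closed fingers at 44 N at the wrist (limit 120 N; the 40 N body limit wasn't measured) and moved nothing; no verdict came back.

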